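# Open the pin-release fastener box and set out its tray

## Robot

A 6-joint arm with a two-finger parallel gripper is mounted at the origin on the work surface. World frame = base frame: x ahead of the robot, y to its left, z up, the work surface at z = 0. Lengths are in m, angles in rad, forces in N, time in s.
With the tool pointing down it reaches from about 0.425 to 0.95 m from the base axis. Payload 3.5 kg.
Tool frame: the origin (TCP) lies on the centre line of the jaws, within the pads' length; the fingertips stand 14 mm ahead of it and the grasp point (between the pads) lies 5 mm behind it (ctrl.finger_overhang is the distance from the TCP to the fingertips, in m); z points along the fingers, y is the line along which they close (so a half turn about z gives the same grasp; the last joint's range is limited). The gripper opens to 85 mm and grips with 20 to 120 N. Pads are 22 mm wide; open, the fingers measure 114 mm over their backs; the gripper's body (76 mm by 85 mm) begins 54 mm behind the grasp point. The pads swing forward as they close: fully open they stand 13 mm farther back than shut.
Start: joints at [0.972, 0.286, 1.577, -0, 1.279, -0.15], TCP at [0.293, 0.608, 0.245] pointing down, gripper open.
Joint ranges: [-2.77, 2.77], [-0.9, 2.22], [0.21, 2.48], [-1.53, 4.67], [0.24, 2.81], [-2.84, 2.84]. Speed limits (rad/s): [2.79, 2.79, 3.14, 3.14, 3.14, 3.14].

## Interface

Orientations are given as a unit quaternion [x, y, z, w].
In Python, from plant import ctrl gives the robot as it stands.
- The arm moves only by the tool send_rows, never from a script. Its argument "moves" is text: rows parted by semicolons, each of 7 numbers parted by spaces: the turn, a rotation vector about the tool's x, y, z in units of 360 degrees (1.0 is 360 degrees), then the shift along the tool's x, y, z in units of 20 cm (1.0 is 20 cm), then the gripper's target within -1 to 1 (fully open at 1, half-way at 0, shut at -1). A call has 1 to 12 rows; each row is the pose to reach, as a shift and turn from the pose commanded when the call began, along the tool's axes at that moment, turning the shorter way round; what a row does not reach only later rows make up. A row lasts 1/8 s, in which the tool goes at most 62.5 mm and 10.7 degrees, less where a joint would pass 70% of its speed; a pose out of reach is approached as far as the arm can. A call with a number of a shift or a turn outside -1 to 1 is refused whole. A call with a gripper value outside its range is refused whole. The fingers move at their own pace and stop on an object; "newtons" is the grip in N (left out, the last holds). Time passes only in rows, so rows that repeat a pose let the fingers close. It gives the time, the measured TCP pose, the force, the opening and the grip force at its end, in the units of the state.
- ctrl.get_state(): the state, without advancing time (a new reading comes with each control period).
- ctrl.read_camera(name): name is "side" or "top" or "wrist"; returns a dict with "image" (384x512x3 uint8, red, green, blue), "fovy" (degrees; the focal length in pixels is half the picture's height over the tangent of half this angle, whatever the lens; pixels are square), "cx", "cy" (the principal point, pixels), "extrinsics" (4x4, takes a point from camera to world coordinates). Camera axes: x right, y up, looking along -z (the intrinsics and any distortion apply to the point x, -y, -z); pixel columns grow to the right and rows downward; lengths in m; the calibration is good to about 2 mm. A picture is of the moment at which its call begins. There is no depth.
- ctrl.sign_off(): hands the job in; it is judged then, once.
The state is a dict: "time": time; "qpos": joint angles; "dq": joint speeds; "joint_efforts": joint torques, N m; "eef_pos": TCP position; "tcp_rot": TCP orientation; "contact_force": force on the tool from outside, world axes, zero at the start; "wrist_torque": the same for the moment, N m; "opening": opening from 0.0 (shut) to 1.0 (fully open); "finger_force": force on a finger pad.
Only numpy, scipy, OpenCV 4.12 (cv2) and the standard library are available. Lean on these libraries where they do the work, as an engineer would, in place of code of your own. Each camera call takes 0.05 s, during which the arm holds its last target. There are 200 camera calls.

## Task

Take the release pin from its wooden block, push it through the small hole in the sloping front of the wooden box until the hidden latch lets the cover spring fully open, and put the pin back upright in its block. Lift the tray of loose nuts out of the box by its upright handle board, carry it level without spilling anything, set it down in the middle of the grey board and let go; leave the mallet, tape measure and cork block where they are.

Things in the scene. Friction and masses are not known exactly. Their poses are not given: they have to be found in the camera images.
- box: fixed wooden box with a closed cover. Origin on the table under the middle of the tray compartment; x away from its sloping front, y across its 172 mm width. Spans x=-145 to 66 mm; front slopes from x=-145, z=47 up to x=-80, z=93 mm (35 degrees from level); closed cover at z 95 to 103. Compartment inside 112 (x) by 152 mm (y), floor 10 mm above the table, walls 95 mm high
- box_hole (a point): centre of the mouth of the 14 mm round access hole, in the middle of the sloping front (box frame -112.8, 0, 70 mm); axes are the box's. The hole runs square to the slope, along (0.574, 0, -0.819) of the box frame: 35 degrees from straight down, towards the box's back. A sleeve 24 mm deep, so the pin must be held at that slant
- latch_pad (a point): fixed point of the box on the hole's axis, 30 mm in from the mouth, where the pin's tip meets the hidden latch's steel pad (24 mm square, across the axis) at rest
- latch (a joint): angle of the hidden sprung latch, 0 at rest, 0.4 rad at its stop. It lets the cover go at about 0.24 rad (pad pushed 6 mm, about 5 N) and meets its stop after 10 mm of push (about 7 N), 40 mm below the hole's mouth. It springs back when let go
- cover (a joint): angle of the box's cover (148 x 174 x 8 mm), 0 closed, hinged along the box's +y side (box frame y=88, z=97 mm). Once unlatched its spring swings it up by itself in under a second to 1.8 rad, just past upright, and holds it there. The hinge side is the one farther from the robot; the sloping front looks roughly to the robot's left
- pin: release pin (blunt awl) standing upright in its block: steel shaft 6 mm thick, 85 mm long; then a collar 26 mm across, 6 mm thick; then a round wooden handle 23 mm across, 70 mm long (91 to 161 mm above the tip, narrowing to 18 mm in the last 10 mm). Origin at the shaft's tip, z along the pin towards the handle. About 80 g
- block: wooden block 70 x 70 x 90 mm high, fixed, with one upright through hole 14 mm across in its middle. The pin stands in it with its collar resting on the block's top, the tip 5 mm above the table. Origin in the middle of its underside
- tray: open wooden tray 100 (x) by 140 mm (y), walls 28 mm high, 5 mm thick, floor 5 mm; stands on the box's floor under the cover with 6 mm of play all round. A handle board, 70 mm along x, 10 mm thick along y, rises from the middle of its floor to 75 mm above its underside; hold it by its top. Origin in the middle of its underside. About 250 g
- tray_grip (a point): middle of the top edge of the tray's handle board, 75 mm above the tray's underside; axes are the tray's
- nut0: steel nut, a ring 18 mm across and 8 mm high, lying loose in the tray; origin in the middle of its underside
- nut1: a second such nut, loose in the tray
- barrel0: brass barrel nut, a cylinder 12 mm thick and 22 mm long lying loose in the tray, free to roll; origin on the middle of its (starting) underside
- barrel1: a second such barrel nut, loose in the tray
- board: flat grey board 180 x 180 mm and 12 mm thick, fixed on the table: the tray goes on its middle. Origin in the middle of its underside
- mallet: bystander: mallet lying down, black head 60 x 110 x 60 mm (origin under its middle), wooden handle 26 mm thick sticking out 220 mm along its x
- tape: bystander: yellow tape measure 65 x 36 x 62 mm high, origin under its middle
- corkblock: bystander: cork sanding block 110 x 65 x 42 mm high, origin under its middle
Mind the look-alikes: they are no part of the job. Leave any red look-alike of the block alone.

How it is judged:
By the outcome, as a careful person would: the job done as asked, in the order asked, and still so for the second after the job is handed in, with the robot touching nothing.
It also fails if it takes over 72 s, if anything falls off the work surface, if the arm or the gripper's body presses on something with over 40 N, if the wrist force passes 120 N, or if a joint passes its speed limit or range.

## Working session

There is one attempt and no reset: what is moved stays moved. The work goes in short steps, Python scripts to look and compute and a tool call to move; the robot and the scene stay as the last step left them, time stands still between calls to the robot, and variables do not carry over. Pictures are saved under pics/ and viewed, at most 10 in all, crops included, and the job is handed in when it is done.

Besides the shell and the picture viewer there is one more tool, called after "Request:" in YAML: its name, and indented under it one key for each argument. send_rows: Moves the arm, as the interface text tells. Its arguments: {"type":"object","properties":{"moves":{"type":"string"},"newtons":{"type":"number"}},"required":["moves"]}

```bash
ls; mkdir -p pics
python3 - <<'E'
from plant import ctrl
import cv2,numpy as np
s=ctrl.get_state();print({k:np.round(v,3) for k,v in s.items()})
for n in("top","side"):
    c=ctrl.read_camera(n);cv2.imwrite(f"pics/{n}0.png",cv2.resize(c["image"][:,:,::-1],None,fx=1.5,fy=1.5))
    print(n,[ (k,np.round(v,3).tolist()) for k,v in c.items() if k!="image"])
E
```

```text
pics
{'time': np.float64(0.0), 'qpos': array([ 0.972,  0.287,  1.578, -0.   ,  1.279, -0.15 ]), 'dq': array([-0.   ,  0.002, -0.   , -0.001, -0.002,  0.001]), 'joint_efforts': array([ 1.0000e-03, -4.0598e+01, -2.9262e+01, -0.0000e+00,  6.0000e-03,
       -0.0000e+00]), 'eef_pos': array([0.292, 0.608, 0.244]), 'tcp_rot': array([ 0.223,  0.975, -0.001, -0.   ]), 'contact_force': array([-1.289, -0.79 , -0.337]), 'wrist_torque': array([-0.011, -0.021,  0.026]), 'finger_force': np.float64(0.0), 'opening': np.float64(1.002)}
top [('fovy', 57.145), ('cx', 253.305), ('cy', 192.216), ('extrinsics', [[-0.022, 0.988, -0.155, 0.378], [-0.999, -0.018, 0.03, -0.013], [0.027, 0.155, 0.988, 1.032], [0.0, 0.0, 0.0, 1.0]])]
side [('fovy', 50.039), ('cx', 251.297), ('cy', 190.883), ('extrinsics', [[0.838, 0.272, -0.473, 0.047], [-0.546, 0.427, -0.721, -0.75], [0.006, 0.862, 0.506, 0.6], [0.0, 0.0, 0.0, 1.0]])]
```

View pics/top0.png

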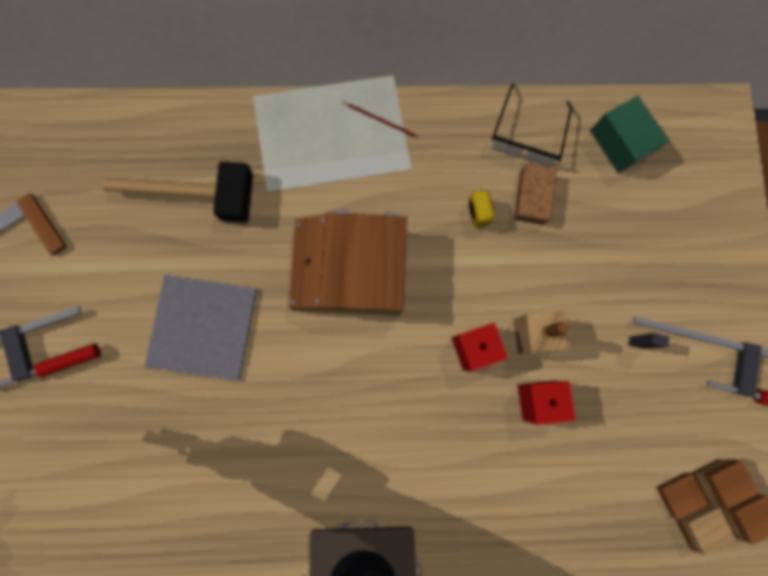

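View pics/side0.png

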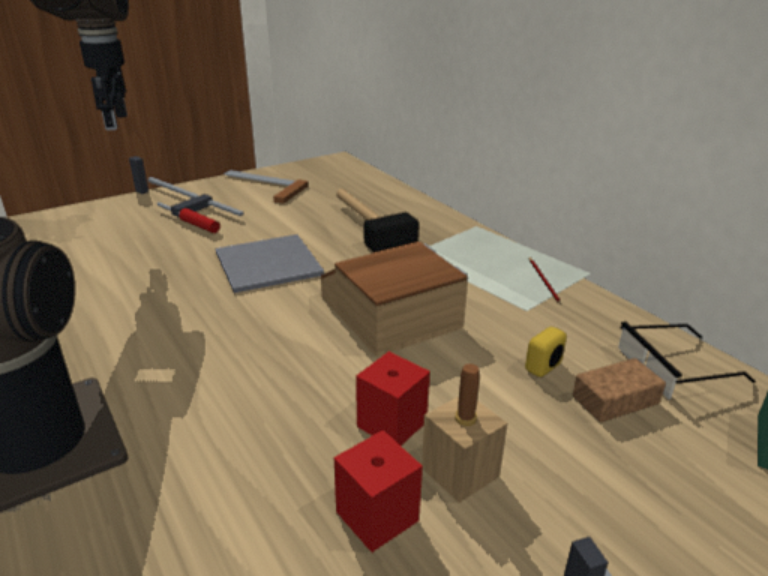

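The pictures show:
- **Box:** top (350,262), with the hole near (307,261).
- **Board:** (203,328).
- **Pin in its wooden block:** top (545,330), side (465,440).
- **Could be mistaken for the block:** red blocks at top (480,347) and (547,402), a green block at (630,133) and plain wooden cubes at (705,505). I choose the wooden block with the brown pin handle, and will check it in a close crop.

```bash
cat > h.py <<'E'
import numpy as np,cv2
from plant import ctrl
from scipy.spatial.transform import Rotation as R
def cam(n):
    c=ctrl.read_camera(n);c["f"]=c["image"].shape[0]/2/np.tan(np.radians(c["fovy"]/2));return c
def ray(c,u,v):
    E=c["extrinsics"];d=E[:3,:3]@np.array([(u-c["cx"])/c["f"],-(v-c["cy"])/c["f"],-1]);return E[:3,3],d/np.linalg.norm(d)
def plane(c,u,v,z):
    o,d=ray(c,u,v);return o+d*(z-o[2])/d[2]
def proj(c,p):
    E=c["extrinsics"];q=E[:3,:3].T@(np.asarray(p)-E[:3,3]);return np.array([c["cx"]-c["f"]*q[0]/q[2],c["cy"]+c["f"]*q[1]/q[2]])
def tri(c1,p1,c2,p2):
    A=0;b=0
    for c,p in((c1,p1),(c2,p2)):
        o,d=ray(c,*p);M=np.eye(3)-np.outer(d,d);A=A+M;b=b+M@o
    return np.linalg.solve(A,b)
def delta(P,Q,s=None):
    """turn (units 360deg) and shift (20cm) in the tool axes to reach pos P, Rotation Q; from state or (pos,rot) s"""
    if s is None:
        st=ctrl.get_state();s=(st["eef_pos"],R.from_quat(st["tcp_rot"]))
    return np.round(np.r_[(s[1].inv()*Q).as_rotvec()/2/np.pi,s[1].inv().apply(np.asarray(P)-s[0])/.2],4)
E
python3 - <<'E'
from h import *
t=cam("top");s=cam("side");it=t["image"][:,:,::-1];si=s["image"][:,:,::-1]
z=lambda im,x0,y0,w,h,k:cv2.resize(im[y0:y0+h,x0:x0+w],None,fx=k,fy=k,interpolation=cv2.INTER_CUBIC)
C=np.zeros((600,800,3),np.uint8)
C[0:340,0:400]=z(it,185,135,100,85,4)      # box top
C[340:580,0:300]=z(it,335,195,50,40,6)     # pin top
C[0:440,400:800]=z(si,270,235,80,88,5)     # pin side
C[440:590,400:700]=z(it,90,180,100,50,3)
cv2.imwrite("pics/c1.png",C)
h=cv2.cvtColor(it,cv2.COLOR_BGR2HSV)
m=((h[...,1]<70)&(h[...,2]>60)&(h[...,2]<150)).astype(np.uint8);m[:175]=0;m[265:]=0;m[:,:80]=0;m[:,185:]=0
cs,_=cv2.findContours(m,0,1);c=max(cs,key=cv2.contourArea);r=cv2.minAreaRect(c)
P=[plane(t,*p,.012)[:2] for p in cv2.boxPoints(r)];print("board",r,np.round(P,4).tolist(),np.round(np.mean(P,0),4))
# hole
g=cv2.cvtColor(it,cv2.COLOR_BGR2GRAY)[165:185,197:213].astype(float);w=np.clip(np.median(g)-g-15,0,None)
y,x=np.mgrid[165:185,197:213];p=((x*w).sum()/w.sum(),(y*w).sum()/w.sum());print("hole",p,plane(t,*p,.07))
E
```

```text
board ((133.2432403564453, 217.95947265625), (66.0761489868164, 63.788700103759766), 8.972625732421875) [[0.3968, 0.4055], [0.5779, 0.3853], [0.5441, 0.196], [0.3639, 0.2215]] [0.4707 0.3021]
hole (np.float64(204.75280898876406), np.float64(173.80898876404495)) [0.58309399 0.09130636 0.07      ]
```

View pics/c1.png

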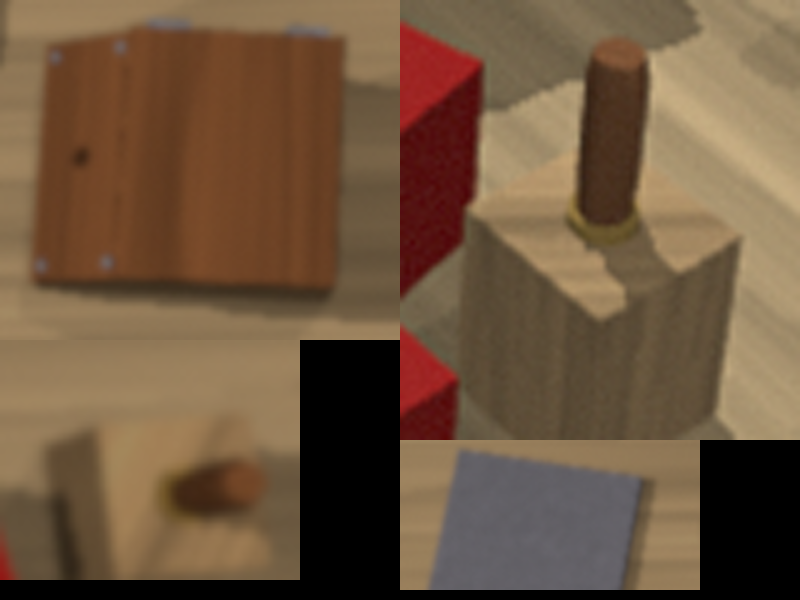

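The crop confirms that the block holding the brown-handled pin is plain wood, with a brass collar at crop (603,222) in the side view. In the top view the box hole is at crop (80,156), with cover corners at (344,37) and (333,291) and slope screws at (55,57) and (40,264).

Run:
```python
from h import *
t=cam("top");s=cam("side")
n=lambda u,v,x0,y0,k:(x0+(u+.5)/k-.5,y0+(v+.5)/k-.5)
b=lambda u,v:n(u,v,185,135,4)
a=plane(t,*b(344,37),.103);c=plane(t,*b(333,291),.103);print("right corners",a,c,np.linalg.norm(a-c))
print("yaw(ybox) right",np.degrees(np.arctan2(*(a-c)[1::-1])))
for p,q,z in(((55,57),(40,264),.055),((120,47),(106,262),.088)):
    A=plane(t,*b(*p),z);B=plane(t,*b(*q),z);print("screws",A,B,"yaw y",np.degrees(np.arctan2(*(A-B)[1::-1])),"mid",(A+B)/2)
print("hole",plane(t,*b(80,156),.07))
pt=n(247,140,335,195,6);ct=n(178,153,335,195,6);ps=n(220,51,270,235,5);cs=n(203,217,270,235,5)
print("pin top tri",tri(t,pt,s,ps),"collar tri",tri(t,ct,s,cs))
print("planes top",plane(t,*pt,.166),plane(s,*ps,.166),"collar",plane(t,*ct,.096),plane(s,*cs,.096))
# block top corners side view z=.09
C=[plane(s,*n(u-400,v,270,235,5),.09) for u,v in((467,210),(600,322),(740,237))];print("block",np.round(C,4).tolist(), (C[0]+C[2])/2)
# board corners via approxPoly
h=cv2.cvtColor(t["image"],cv2.COLOR_RGB2HSV)
m=((h[...,1]<70)&(h[...,2]>60)&(h[...,2]<150)).astype(np.uint8);m[:175]=0;m[265:]=0;m[:,:80]=0;m[:,185:]=0
m=cv2.morphologyEx(m,cv2.MORPH_OPEN,np.ones((5,5)))
cc=max(cv2.findContours(m,0,1)[0],key=cv2.contourArea);ap=cv2.approxPolyDP(cv2.convexHull(cc),5,True)[:,0]
P=np.array([plane(t,*q,.012)[:2] for q in ap]);print("board",ap.tolist(),P.round(4).tolist(),P.mean(0))
```

```text
right corners [ 0.65659079 -0.09161745  0.103     ] [ 0.4824091  -0.07913246  0.103     ] 0.17462856629508539
yaw(ybox) right -4.099832629807671
screws [0.65911222 0.11099278 0.055     ] [0.51055307 0.12108155 0.055     ] yaw y -3.885038580403505 mid [0.58483265 0.11603717 0.055     ]
screws [0.65610816 0.06214528 0.088     ] [0.50662568 0.07230102 0.088     ] yaw y -3.886662103888884 mid [0.58136692 0.06722315 0.088     ]
hole [0.58362116 0.09165954 0.07      ]
pin top tri [ 0.44351518 -0.34171046  0.16619349] collar tri [ 0.44472458 -0.33969339  0.08891229]
planes top [ 0.44394589 -0.34209009  0.166     ] [ 0.44316816 -0.34139202  0.166     ] collar [ 0.44407179 -0.33713226  0.096     ] [ 0.43939326 -0.34543922  0.096     ]
block [[0.405, -0.3112, 0.09], [0.4097, -0.3799, 0.09], [0.4785, -0.375, 0.09]] [ 0.44173669 -0.34308978  0.09      ]
board [[110, 183], [170, 193], [158, 253], [97, 244]] [[0.5726, 0.3724], [0.5401, 0.1984], [0.3686, 0.2297], [0.3976, 0.4017]] [0.46974078 0.30055045]
```

Request:
send_rows:
  moves: "0 0 0.189 -0.78 -0.46 -0.4 1;0 0 0.189 -0.78 -0.46 -0.4 1;0 0 0.189 -0.78 -0.46 -0.4 1;0 0 0.189 -0.78 -0.46 -0.4 1;0 0 0.189 -0.78 -0.46 -0.4 1;0 0 0.189 -0.78 -0.46 -0.4 1;0 0 0.189 -0.78 -0.46 -0.4 1;0 0 0.189 -0.78 -0.46 -0.4 1"

```text
time: 1.3
eef_pos: [0.3934, 0.4575, 0.3253]
tcp_rot: [0.73, 0.684, -0.0, -0.0]
contact_force: [-0.0, 0.3, 0.1]
opening: 0.997
finger_force: 0.0
```

Request:
send_rows:
  moves: "0 0 0 -0.9 0.78 0 1;0 0 0 -0.9 0.78 0 1;0 0 0 -0.9 0.78 0 1;0 0 0 -0.9 0.78 0 1;0 0 0 -0.9 0.78 0 1"

```text
time: 1.92
eef_pos: [0.5391, 0.265, 0.3251]
tcp_rot: [0.731, 0.682, -0.0, 0.0]
contact_force: [0.1, -0.3, 0.2]
opening: 1.0
finger_force: 0.0
```

Request:
send_rows:
  moves: "0 0 0 -0.6 0 0 1;0 0 0 -0.6 0 0 1;0 0 0 -0.6 0 0 1;0 0 0 -0.6 0 0 1"

```text
time: 2.42
eef_pos: [0.5292, 0.149, 0.3255]
tcp_rot: [0.73, 0.684, 0.0, -0.0]
contact_force: [-0.1, -0.3, 0.0]
opening: 1.003
finger_force: 0.0
```

Run:
```python
from h import *
w=cam("wrist");s=ctrl.get_state();print(s["eef_pos"],s["tcp_rot"],w["f"],w["extrinsics"].round(3).tolist())
cv2.imwrite("pics/w1.png",cv2.resize(w["image"][:,:,::-1],None,fx=1.5,fy=1.5));print("hole",proj(w,[.5833,.0915,.07])*1.5)
```

```text
[0.52923994 0.14936677 0.32545847] [ 7.29251141e-01  6.84246040e-01  3.02338065e-04 -1.97598282e-04] 331.1095678258447 [[0.998, 0.06, 0.021, 0.534], [-0.063, 0.946, 0.318, 0.23], [-0.001, -0.318, 0.948, 0.455], [0.0, 0.0, 0.0, 1.0]]
hole [450.31649394 284.08759818]
```

View pics/w1.png

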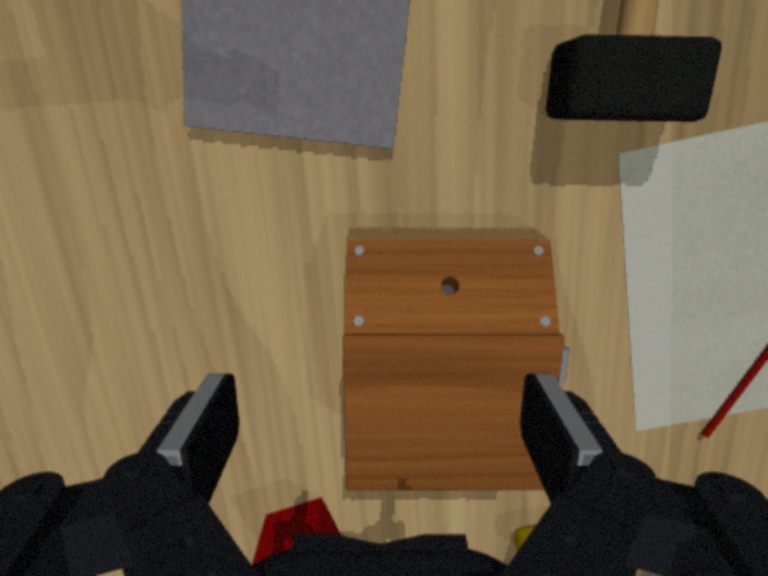

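The wrist view confirms the hole at (450,285), within about 1 mm of the prediction (450,284), and the box edges line up with the tool. The next move is to the pin.

Request:
send_rows:
  moves: "0 0 0 -0.83 -0.09 0 1;0 0 0 -0.83 -0.09 0 1;0 0 0 -0.83 -0.09 0 1;0 0 0 -0.83 -0.09 0 1"

```text
time: 2.98
eef_pos: [0.5007, -0.0171, 0.3254]
tcp_rot: [0.73, 0.683, 0.0, 0.0]
contact_force: [1.0, 0.2, 1.0]
opening: 0.994
finger_force: 0.0
```

Request:
send_rows:
  moves: "0 0 0 -0.83 -0.09 0 1;0 0 0 -0.83 -0.09 0 1;0 0 0 -0.83 -0.09 0 1;0 0 0 -0.83 -0.09 0 1"

```text
time: 3.48
eef_pos: [0.4724, -0.1813, 0.3251]
tcp_rot: [0.73, 0.683, 0.0, -0.0]
contact_force: [-0.6, 0.9, 0.4]
opening: 1.003
finger_force: 0.0
```

Request:
send_rows:
  moves: "0 0 0 -0.82 -0.09 0.3 1;0 0 0 -0.82 -0.09 0.3 1;0 0 0 -0.82 -0.09 0.3 1;0 0 0 -0.82 -0.09 0.3 1;0 0 0 -0.82 -0.09 0.3 1"

```text
time: 4.1
eef_pos: [0.4445, -0.3416, 0.2654]
tcp_rot: [0.729, 0.684, 0.0, -0.0]
contact_force: [0.6, -0.8, -0.1]
opening: 0.998
finger_force: 0.0
```

Run:
```python
from h import *
w=cam("wrist");s=ctrl.get_state();print(s["eef_pos"],s["tcp_rot"],s["qpos"].round(2))
cv2.imwrite("pics/w2.png",cv2.resize(w["image"][:,:,::-1],None,fx=1.5,fy=1.5));print([ (proj(w,[.443,-.342,z])*1.5).round(1) for z in (.096,.166)])
print(delta([.443,-.342,.12],R.from_quat([.73,.684,0,0])))
```

```text
[ 0.44456989 -0.34152139  0.26592369] [7.28928105e-01 6.84590090e-01 3.76136551e-04 2.90286948e-04] [-0.84  0.02  1.84  0.    1.28 -0.77]
[array([378.2, 249.1]), array([377.9, 287. ])]
[ 1.000e-04 -0.000e+00  4.000e-04 -3.000e-03 -8.400e-03  7.296e-01]
```

View pics/w2.png

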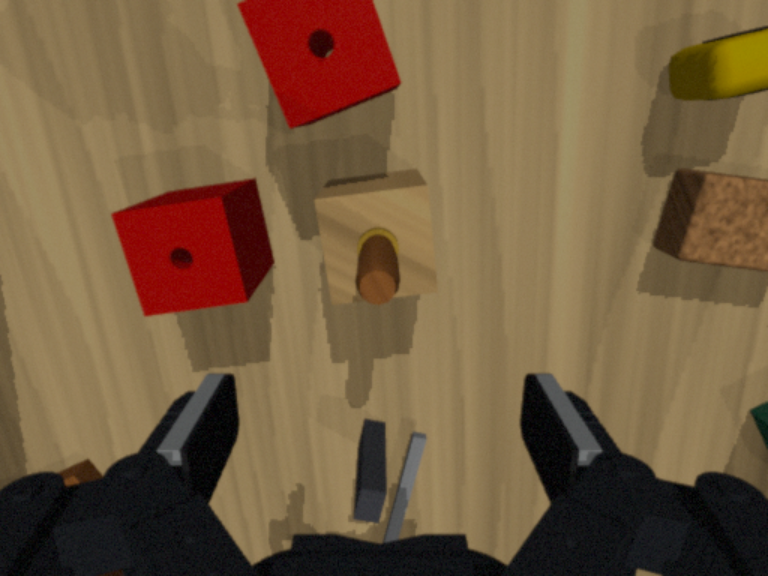

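The wrist view shows the wooden block's collar at (378,246) and the handle top at (378,286), between the pads. The red blocks are to the left and above. The prediction agrees, so I'll descend and grip.

Request:
send_rows:
  moves: "0 0 0 0 -0.008 0.25 1;0 0 0 0 -0.008 0.5 1;0 0 0 0 -0.008 0.65 1;0 0 0 0 -0.008 0.73 1;0 0 0 0 -0.008 0.73 1;0 0 0 0 -0.008 0.73 -1;0 0 0 0 -0.008 0.73 -1;0 0 0 0 -0.008 0.73 -1;0 0 0 0 -0.008 0.73 -1;0 0 0 0 -0.008 0.73 -1;0 0 0 0 -0.008 0.73 -1"
  newtons: 60

```text
time: 5.52
eef_pos: [0.4418, -0.3437, 0.1202]
tcp_rot: [0.73, 0.684, -0.0, 0.001]
contact_force: [-0.4, 0.2, 5.2]
opening: 0.249
finger_force: 58.5
```

Request:
send_rows:
  moves: "0 0 0 0 0 -0.1 -1;0 0 0 0 0 -0.25 -1;0 0 0 0 0 -0.5 -1;0 0 0 0 0 -0.75 -1;0 0 0 0 0 -0.9 -1;0 0 0 0 0 -0.9 -1;0 0 0 0 0 -0.9 -1"

```text
time: 6.4
eef_pos: [0.4409, -0.3426, 0.2967]
tcp_rot: [0.73, 0.684, 0.0, -0.002]
contact_force: [-0.2, 0.9, -0.7]
opening: 0.255
finger_force: 58.7
```

Run:
```python
from h import *
w=cam("wrist");s=ctrl.get_state();print(s["eef_pos"],s["tcp_rot"],s["finger_force"])
top=cam("top");sd=cam("side");a=w["image"][:,:,::-1];p=proj(sd,s["eef_pos"]).astype(int);q=proj(sd,s["eef_pos"]-[0,0,.115])
x,y=max(p[0]-65,0),max(p[1]-60,0);b=cv2.resize(sd["image"][y:y+160,x:x+130,::-1],None,fx=3,fy=3)
C=np.zeros((480,512+390,3),np.uint8);C[:384,:512]=a;C[:b.shape[0],512:512+b.shape[1]]=b
cv2.imwrite("pics/w3.png",cv2.resize(C,None,fx=.88,fy=.88));print(p,q,x,y)
```

```text
[ 0.44075054 -0.34241563  0.29616024] [ 7.29892972e-01  6.83556852e-01  6.89874563e-05 -2.50493198e-03] 58.681626501493156
[319 178] [313.6448991  238.42275576] 254 118
```

View pics/w3.png

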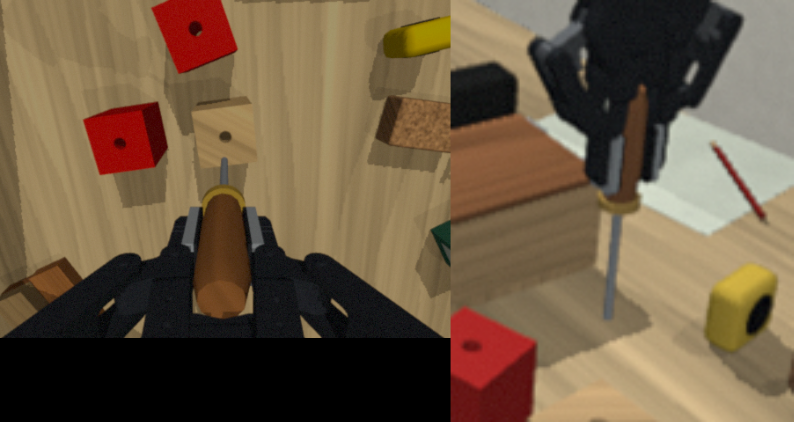

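The pin hangs straight in the jaws. Its tip is at side-crop (609,318), as predicted for 115 mm ahead of the TCP, and at wrist (224,159). The block's hole is at wrist (225,137).

```bash
cat > plan.py <<'E'
from h import *
yaw=np.radians(-93.9);xb=np.array([np.cos(yaw),np.sin(yaw),0]);yb=np.array([-xb[1],xb[0],0]);Z=np.array([0,0,1.])
hole=np.array([.5833,.091,.07]);d=.574*xb-.819*Z
QT=R.from_matrix(np.c_[np.cross(yb,d),yb,d]);QD=R.from_matrix(np.c_[np.cross(yb,-Z),yb,-Z])
E
python3 - <<'E'
from plan import *
w=cam("wrist");sd=cam("side");s=ctrl.get_state();Q=R.from_quat(s["tcp_rot"])
tip=tri(w,(255.1,180.7),sd,(314,238.4));print("tip tool",Q.inv().apply(tip-s["eef_pos"]),"proj",proj(w,s["eef_pos"]+Q.apply([0,0,.115])))
print("block hole",plane(w,225.5/.88,136.5/.88,.09))
P=hole-(.115+.030)*d;print(P,delta(P,QT),"QD",delta(P,QD), "step from P: tool z")
E
```

```text
tip tool [0.00185003 0.00108676 0.11791418] proj [254.49986705 184.65299583]
block hole [ 0.4429314  -0.34111368  0.09      ]
[0.58896091 0.17403726 0.188755  ] [-2.000e-04 -9.760e-02  5.000e-04  2.626e+00  5.695e-01  5.479e-01] QD [-3.000e-04 -3.000e-04  4.000e-04  2.626e+00  5.695e-01  5.479e-01] step from P: tool z
```

Request:
send_rows:
  moves: "0 0 0 0.3 0.06 0 -1;0 0 0 0.58 0.13 0 -1;0 0 0 0.88 0.19 0 -1;0 0 0 0.88 0.19 0 -1"

```text
time: 7.15
eef_pos: [0.4915, -0.1666, 0.2988]
tcp_rot: [0.728, 0.686, 0.0, -0.001]
contact_force: [0.0, -0.5, -1.4]
opening: 0.252
finger_force: 58.7
```

Request:
send_rows:
  moves: "0 0 0 0.3 0.06 0 -1;0 0 0 0.58 0.13 0 -1;0 0 0 0.88 0.19 0 -1;0 0 0 0.88 0.19 0 -1"

```text
time: 7.65
eef_pos: [0.5408, 0.0055, 0.2988]
tcp_rot: [0.728, 0.685, -0.0, -0.0]
contact_force: [1.1, -0.3, -0.4]
opening: 0.253
finger_force: 58.7
```

Request:
send_rows:
  moves: "0 -0.025 0 0.3 0.06 0 -1;0 -0.05 0 0.58 0.13 0 -1;0 -0.075 0 0.87 0.19 0 -1;0 -0.0976 0 0.87 0.19 0 -1;0 -0.0976 0 0.87 0.19 0 -1;0 -0.0976 0 0.87 0.19 0 -1"

```text
time: 8.4
eef_pos: [0.5902, 0.1723, 0.2994]
tcp_rot: [0.697, 0.651, -0.22, 0.206]
contact_force: [0.3, 0.3, -1.4]
opening: 0.253
finger_force: 58.8
```

Run:
```python
from plan import *
s=ctrl.get_state();print(s["eef_pos"],s["qpos"].round(2),s["time"]);P=hole-(.115+.025)*d-QT.apply([.001,.0005,0]);print(delta(P,QT))
```

```text
[0.59016927 0.17231634 0.29936207] [ 0.32  0.27  1.57 -0.56  1.56  0.47] 8.4
[ 0.000e+00  1.000e-04  0.000e+00  3.193e-01 -9.000e-03  4.731e-01]
```

Request:
send_rows:
  moves: "0 0 0 0.16 -0.005 0.24 -1;0 0 0 0.32 -0.009 0.4 -1;0 0 0 0.32 -0.009 0.473 -1;0 0 0 0.32 -0.009 0.473 -1;0 0 0 0.32 -0.009 0.473 -1"

```text
time: 9.02
eef_pos: [0.5894, 0.1716, 0.1884]
tcp_rot: [0.697, 0.651, -0.218, 0.207]
contact_force: [0.5, 0.5, -0.9]
opening: 0.249
finger_force: 58.8
```

Run:
```python
from plan import *
w=cam("wrist");t=cam("top");s=ctrl.get_state();Q=R.from_quat(s["tcp_rot"]);tip=s["eef_pos"]+Q.apply([.001,.0005,.115])
print(s["eef_pos"],"tip",tip,"along",(hole-tip)@d,"lateral",hole-tip-((hole-tip)@d)*d)
pw=proj(w,tip);pt=proj(t,tip);print(pw,pt,"hole",proj(w,hole),proj(t,hole))
z=lambda im,c,k,W:cv2.resize(im[int(c[1])-W//k//2:int(c[1])+W//k//2,int(c[0])-W//k//2:int(c[0])+W//k//2,::-1],(W,W),interpolation=cv2.INTER_CUBIC)
print([(int(c[0])-400//k//2,int(c[1])-400//k//2) for c,k in((pw,4),(pt,8))])
cv2.imwrite("pics/w4.png",np.hstack([z(w["image"],pw,4,400),z(t["image"],pt,8,400)]))
```

```text
[0.58910928 0.17216464 0.18794725] tip [0.58573025 0.10704406 0.0932153 ] along 0.028296173913723813 lateral [-1.32554188e-03  1.60334544e-04 -4.07356897e-05]
[253.82152448 181.26433974] [197.99145675 171.17780869] hole [251.99383617 170.94688234] [204.86350326 173.73452001]
[(203, 131), (172, 146)]
```

View pics/w4.png

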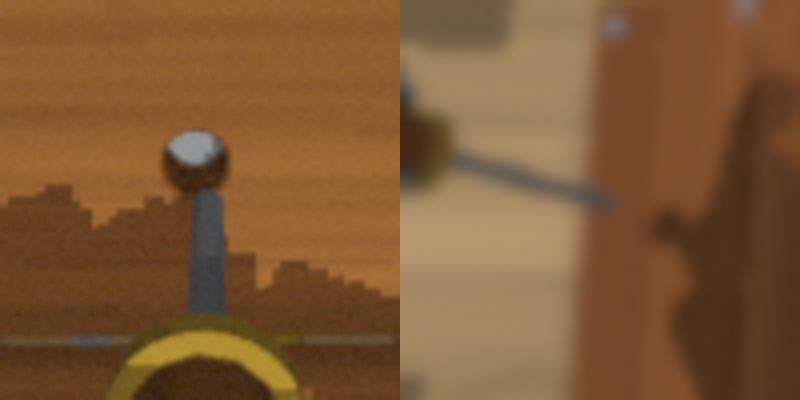

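The tip is at wrist-crop (207,195) and the hole at (196,161); in the top crop they are at (608,204) and (668,224). They match to about 2 mm, so I'll correct −1.8 mm in tool y and −1 mm in tool x, then insert.

Request:
send_rows:
  moves: "0 0 0 -0.005 -0.009 0 -1;0 0 0 -0.005 -0.009 0.05 -1;0 0 0 -0.005 -0.009 0.1 -1;0 0 0 -0.005 -0.009 0.14 -1;0 0 0 -0.005 -0.009 0.17 -1;0 0 0 -0.005 -0.009 0.2 -1;0 0 0 -0.005 -0.009 0.23 -1;0 0 0 -0.005 -0.009 0.25 -1;0 0 0 -0.005 -0.009 0.25 -1"

```text
time: 10.25
eef_pos: [0.5839, 0.1426, 0.1445]
tcp_rot: [0.696, 0.652, -0.221, 0.206]
contact_force: [-0.2, 0.4, -0.6]
opening: 0.251
finger_force: 58.8
```

Request:
send_rows:
  moves: "0 0 0 0 0 0.02 -1;0 0 0 0 0 0.04 -1;0 0 0 0 0 0.055 -1;0 0 0 0 0 0.07 -1;0 0 0 0 0 0.08 -1;0 0 0 0 0 0.08 -1"

```text
time: 11.0
eef_pos: [0.5841, 0.1339, 0.1325]
tcp_rot: [0.696, 0.652, -0.219, 0.207]
contact_force: [-0.1, 3.8, 5.6]
opening: 0.253
finger_force: 59.3
```

Run:
```python
from plan import *
t=cam("top");s=ctrl.get_state();f=s["contact_force"];print(s["eef_pos"],f,"axial",f@d,"depth",(s["eef_pos"]-hole)@d+.115)
i=t["image"][130:220,185:285];print(i.mean((0,1)), i[45,50:95:10])
```

```text
[0.58408397 0.13385947 0.13253335] [0.19945966 3.72989769 4.73762582] axial -6.023906012620614 depth 0.03921021212584784
[126.45833333  97.22033333  66.758     ] [[ 83  51  29]
 [ 87  54  30]
 [116  74  44]
 [ 89  70  47]
 [142 119  86]]
```

Request:
send_rows:
  moves: "0 0 0 0 0 0.005 -1;0 0 0 0 0 0.005 -1;0 0 0 0 0 0.005 -1;0 0 0 0 0 0.005 -1;0 0 0 0 0 0.005 -1;0 0 0 0 0 0.005 -1"

```text
time: 11.8
eef_pos: [0.5841, 0.1333, 0.1319]
tcp_rot: [0.696, 0.652, -0.22, 0.207]
contact_force: [-0.0, 3.1, 5.8]
opening: 0.25
finger_force: 59.6
```

Run:
```python
from plan import *
t=cam("top");s=ctrl.get_state();f=s["contact_force"];print("axial",f@d,"depth",(s["eef_pos"]-hole)@d+.115)
cv2.imwrite("pics/t5.png",cv2.resize(t["image"][110:230,170:300,::-1],None,fx=5,fy=5,interpolation=cv2.INTER_CUBIC))
```

```text
axial -7.5986008472187025 depth 0.040093098497562096
```

View pics/t5.png

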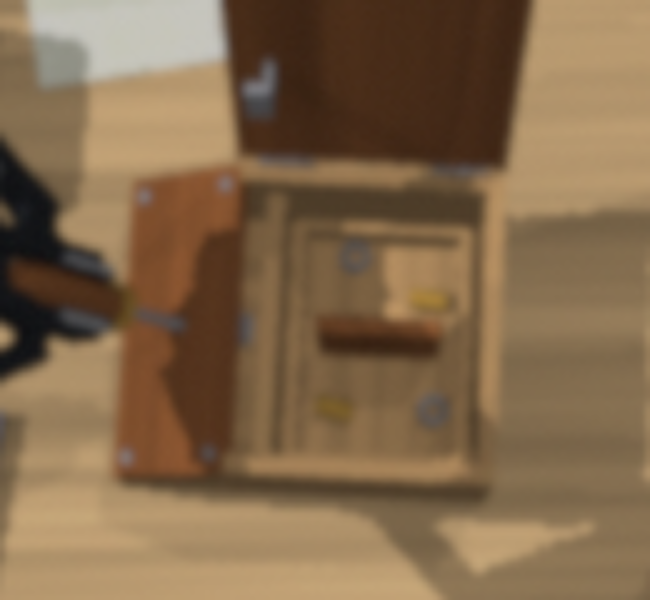

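The cover stands fully open. The tray's handle board runs from (318,335) to (440,335) in this crop, with four loose nuts around it. Next I'll retract the pin and return it.

Request:
send_rows:
  moves: "0 0 0 0 0 -0.08 -1;0 0 0 0 0 -0.18 -1;0 0 0 0 0 -0.3 -1;0 0 0 0 0 -0.45 -1;0 0 0 -0.3 0 -0.8 -1;0 0 0 -0.45 0 -0.9 -1;0 0.05 0 -0.45 0 -0.9 -1;0 0.0976 0 -0.45 0 -0.9 -1;0 0.0976 0 -0.45 0 -0.9 -1;0 0.0976 0 -0.45 0 -0.9 -1;0 0.0976 0 -0.45 0 -0.9 -1"

```text
time: 13.22
eef_pos: [0.5851, 0.1622, 0.3302]
tcp_rot: [0.73, 0.683, -0.0, 0.0]
contact_force: [-0.7, 0.2, -0.9]
opening: 0.253
finger_force: 58.8
```

Run:
```python
from plan import *
s=ctrl.get_state();print(s["eef_pos"],s["time"]);Pb=np.array([.443,-.3411,.30]);print(delta(Pb-QD.apply([.002,.001,0]),QD))
```

```text
[0.58506203 0.16220207 0.33023388] 13.225
[-1.000e-04  1.000e-04  2.000e-04 -2.568e+00 -5.464e-01  1.534e-01]
```

Request:
send_rows:
  moves: "0 0 0 -0.3 -0.06 0 -1;0 0 0 -0.58 -0.13 0 -1;0 0 0 -0.856 -0.182 0 -1;0 0 0 -0.856 -0.182 0 -1"

```text
time: 13.72
eef_pos: [0.5371, -0.0079, 0.3299]
tcp_rot: [0.731, 0.682, -0.001, 0.0]
contact_force: [0.2, 1.2, -0.9]
opening: 0.252
finger_force: 58.8
```

Request:
send_rows:
  moves: "0 0 0 -0.3 -0.06 0 -1;0 0 0 -0.58 -0.13 0 -1;0 0 0 -0.856 -0.182 0 -1;0 0 0 -0.856 -0.182 0 -1"

```text
time: 14.22
eef_pos: [0.4899, -0.1759, 0.3297]
tcp_rot: [0.731, 0.682, -0.001, -0.0]
contact_force: [-0.0, 0.7, -0.3]
opening: 0.251
finger_force: 58.9
```

Request:
send_rows:
  moves: "0 0 0 -0.3 -0.06 0 -1;0 0 0 -0.58 -0.13 0 -1;0 0 0 -0.8 -0.182 0.15 -1;0 0 0 -0.856 -0.182 0.35 -1;0 0 0 -0.856 -0.182 0.45 -1;0 0 0 -0.856 -0.182 0.45 -1;0 0 0 -0.856 -0.182 0.45 -1"

```text
time: 15.1
eef_pos: [0.4441, -0.3419, 0.2417]
tcp_rot: [0.729, 0.684, 0.0, 0.001]
contact_force: [0.4, 1.1, -0.9]
opening: 0.254
finger_force: 58.9
```

Run:
```python
from plan import *
w=cam("wrist");S=cam("side");s=ctrl.get_state();Q=R.from_quat(s["tcp_rot"]);tip=s["eef_pos"]+Q.apply([.002,.001,.115]);B=np.array([.443,-.3411,.09])
print(s["eef_pos"],"tip",tip,delta(B+[0,0,.025]-Q.apply([.002,.001,0]),QD))
pw=proj(w,tip);ps=proj(S,tip);print(pw,ps,"hole",proj(w,B),proj(S,B))
z=lambda im,c,k,W:cv2.resize(im[int(c[1])-W//k//2:int(c[1])+W//k//2,int(c[0])-W//k//2:int(c[0])+W//k//2,::-1],(W,W),interpolation=cv2.INTER_CUBIC)
print([(int(c[0])-400//k//2,int(c[1])-400//k//2) for c,k in((pw,4),(ps,5))])
cv2.imwrite("pics/w6.png",np.hstack([z(w["image"],pw,4,400),z(S["image"],ps,5,400)]))
```

```text
[ 0.44396895 -0.34236337  0.24218339] tip [ 0.44538457 -0.34074734  0.12718172] [ 4.000e-04  4.000e-04  6.000e-04 -2.400e-03 -1.190e-02  6.359e-01]
[255.16183249 182.25617844] [312.49283449 261.77722022] hole [252.14435012 169.57922027] [309.91627292 278.37302213]
[(205, 132), (272, 221)]
```

View pics/w6.png

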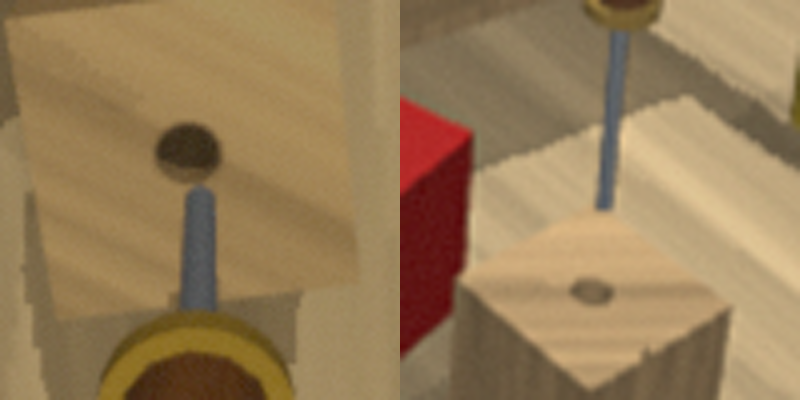

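The tip is at wrist-crop (200,189) with the hole at (188,153), and at side-crop (604,208) with the hole at (591,291). I'll solve for the relative error.

Run:
```python
from plan import *
from scipy.optimize import least_squares
w=cam("wrist");S=cam("side");s=ctrl.get_state();Q=R.from_quat(s["tcp_rot"]);tip=s["eef_pos"]+Q.apply([.0,.0,.115]);B=np.array([.443,-.3411,.09])
o=[np.array([-3.,-9.]),np.array([-2.6,16.6])]
f=lambda e:np.r_[proj(w,B)-proj(w,tip+e)-o[0],proj(S,B)-proj(S,tip+e)-o[1],e/.003]
r=least_squares(f,np.zeros(3));e=r.x;print("tip err",e,r.fun.round(2));print("need shift",B-tip-e,"tool",Q.inv().apply((B-tip-e))/.2, s["contact_force"])
```

```text
tip err [ 0.00181216  0.00397128 -0.00120989] [-0.14 -0.55  0.73 -0.11  0.6   1.32 -0.4 ]
need shift [-0.00258601 -0.00228137 -0.03548565] tool [-0.01185313 -0.01254832  0.17742639] [-0.27427195  0.00569549 -0.2567356 ]
```

Request:
send_rows:
  moves: "0 0 0 -0.008 -0.012 0 -1;0 0 0 -0.008 -0.012 0.08 -1;0 0 0 -0.008 -0.012 0.14 -1;0 0 0 -0.008 -0.012 0.18 -1;0 0 0 -0.008 -0.012 0.21 -1;0 0 0 -0.008 -0.012 0.24 -1;0 0 0 -0.008 -0.012 0.27 -1;0 0 0 -0.008 -0.012 0.27 -1"

```text
time: 16.3
eef_pos: [0.4401, -0.3437, 0.1853]
tcp_rot: [0.73, 0.684, 0.0, -0.001]
contact_force: [0.5, 0.3, -0.3]
opening: 0.254
finger_force: 58.9
```

Request:
send_rows:
  moves: "0 0 0 0 0 0.08 -1;0 0 0 0 0 0.16 -1;0 0 0 0 0 0.24 -1;0 0 0 0 0 0.3 -1;0 0 0 0 0 0.32 -1;0 0 0 0 0 0.325 -1;0 0 0 0 0 0.325 -1"

```text
time: 17.18
eef_pos: [0.4406, -0.3442, 0.1215]
tcp_rot: [0.73, 0.684, -0.0, 0.001]
contact_force: [-0.1, -0.2, -0.9]
opening: 0.256
finger_force: 58.9
```

Request:
send_rows:
  moves: "0 0 0 0 0 0.008 -1;0 0 0 0 0 0.008 -1;0 0 0 0 0 0.008 0;0 0 0 0 0 0.008 0.6;0 0 0 0 0 0.008 1;0 0 0 0 0 0.008 1;0 0 0 0 0 0.008 1;0 0 0 0 0 -0.1 1;0 0 0 0 0 -0.4 1;0 0 0 0 0 -0.7 1;0 0 0 0 0 -0.95 1;0 0 0 0 0 -0.95 1"

```text
time: 18.68
eef_pos: [0.4419, -0.3456, 0.3174]
tcp_rot: [0.73, 0.684, -0.0, 0.006]
contact_force: [0.4, 0.6, -0.5]
opening: 0.998
finger_force: 0.0
```

Run:
```python
from plan import *
S=cam("side");T=cam("top");s=ctrl.get_state();print(s["eef_pos"],s["time"])
B=np.array([.443,-.342,.12]);ps=proj(S,B);O=hole+.1128*xb;pt=proj(T,O+[0,0,.085]);print("O",O,pt)
z=lambda im,c,k,W:cv2.resize(im[int(c[1])-W//k//2:int(c[1])+W//k//2,int(c[0])-W//k//2:int(c[0])+W//k//2,::-1],(W,W),interpolation=cv2.INTER_CUBIC)
print([(int(c[0])-400//k//2,int(c[1])-400//k//2) for c,k in((ps,4),(pt,5))])
cv2.imwrite("pics/w7.png",np.hstack([z(S["image"],ps,4,400),z(T["image"],pt,5,400)]))
print(delta([O[0],O[1],.30],QD))
```

```text
[ 0.44028909 -0.34385097  0.31113021] 18.775
O [ 0.57562788 -0.02153879  0.07      ] [245.62116899 169.06213596]
[(261, 215), (205, 129)]
[1.0000e-04 1.0000e-04 4.0000e-04 1.6524e+00 5.6980e-01 5.5000e-02]
```

View pics/w7.png

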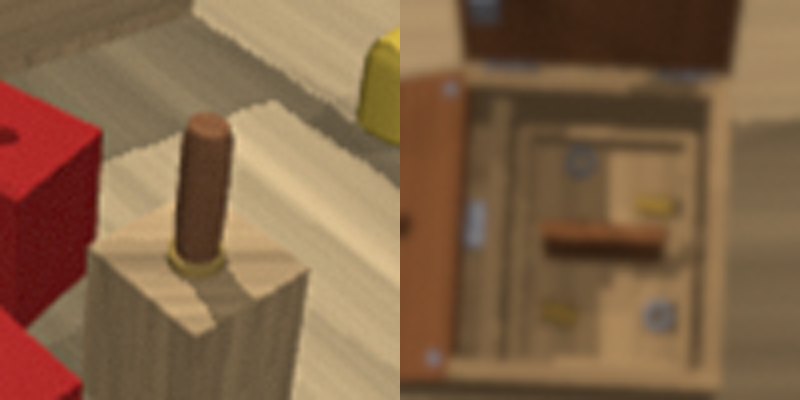

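The pin stands upright and seated in its block, with its collar at (198,258). The tray's handle-board top is centred at about (604,232) in the top crop. From here I'll use numbers only.

Request:
send_rows:
  moves: "0 0 0 0.3 0.1 0 1;0 0 0 0.6 0.2 0 1;0 0 0 0.83 0.285 0 1;0 0 0 0.83 0.285 0 1"

```text
time: 19.27
eef_pos: [0.5081, -0.1787, 0.3082]
tcp_rot: [0.728, 0.685, -0.0, -0.002]
contact_force: [0.5, -0.4, -0.3]
opening: 0.999
finger_force: 0.0
```

Request:
send_rows:
  moves: "0 0 0 0.3 0.1 0 1;0 0 0 0.6 0.2 0 1;0 0 0 0.82 0.285 0 1;0 0 0 0.82 0.285 0 1;0 0 0 0.82 0.285 0 1"

```text
time: 19.9
eef_pos: [0.5751, -0.023, 0.3093]
tcp_rot: [0.73, 0.683, -0.001, -0.001]
contact_force: [-0.3, -1.6, 0.9]
opening: 0.999
finger_force: 0.0
```

Run:
```python
from plan import *
T=cam("top");w=cam("wrist");s=ctrl.get_state();print(s["eef_pos"],s["time"]);O=hole+.1128*xb;O[2]=.085
print("top est",plane(T,245.4,175,.085),"O",O,"proj w",proj(w,O),"ends",[proj(w,O+k*.035*xb+j*.005*yb).round(1).tolist() for k in(-1,1) for j in(-1,1)])
for c,n,r in((T,"t",30),(w,"w",75)):
    p=proj(c,O).astype(int);x0,y0=p-r;h=cv2.cvtColor(c["image"][y0:y0+2*r,x0:x0+2*r],cv2.COLOR_RGB2HSV)
    m=((h[...,0]<13)&(h[...,1]>120)).astype(np.uint8)
    k,lab,st,ce=cv2.connectedComponentsWithStats(m)
    for i in range(1,k):
        if st[i,4]>40:
            print(n,st[i]+[x0,y0,0,0,0],ce[i]+[x0,y0])
            q=cv2.minAreaRect(np.argwhere(lab==i)[:,::-1].astype(np.float32));print(np.round(cv2.boxPoints(q)+[x0,y0],1).tolist())
```

```text
[ 0.57514158 -0.02358273  0.31001965] 20.0
top est [ 0.5747535  -0.02129233  0.085     ] O [ 0.57562788 -0.02153879  0.085     ] proj w [254.51300684 150.27996955] ends [[249.9, 117.8], [259.4, 117.8], [249.9, 180.8], [258.8, 180.8]]
```

Run:
```python
from plan import *
w=cam("wrist")["image"].astype(int)
d_=w[...,0]-w[...,2];
for r in(130,150,170):print(r,w[r,240:272].sum(1).tolist())
print("col",w[106:196:2,254].sum(1).tolist())
```

```text
130 [307, 306, 292, 303, 305, 299, 304, 302, 300, 236, 249, 279, 277, 277, 272, 275, 286, 279, 249, 317, 336, 332, 325, 330, 336, 330, 318, 301, 301, 306, 289, 290]
150 [402, 399, 402, 402, 391, 344, 301, 292, 283, 237, 246, 282, 287, 288, 280, 278, 257, 259, 273, 386, 423, 422, 418, 423, 425, 422, 424, 421, 419, 419, 425, 411]
170 [396, 389, 396, 390, 384, 312, 287, 292, 286, 255, 271, 303, 297, 295, 289, 287, 286, 276, 290, 373, 390, 396, 400, 401, 393, 394, 389, 396, 392, 389, 389, 313]
col [324, 326, 280, 134, 173, 202, 277, 286, 278, 284, 297, 285, 272, 291, 297, 277, 268, 250, 262, 296, 281, 281, 280, 274, 260, 271, 278, 295, 304, 295, 301, 309, 289, 287, 289, 287, 294, 229, 176, 170, 197, 176, 193, 296, 293]
```

Request:
send_rows:
  moves: "0 0 0 0.01 -0.002 0.2 0.3;0 0 0 0.01 -0.002 0.4 0.3;0 0 0 0.01 -0.002 0.6 0.3;0 0 0 0.01 -0.002 0.8 0.3;0 0 0 0.01 -0.002 0.8 0.3;0 0 0 0.01 -0.002 0.8 0.3"

```text
time: 20.8
eef_pos: [0.5763, -0.0209, 0.1526]
tcp_rot: [0.73, 0.683, 0.001, 0.001]
contact_force: [-0.4, -0.5, -0.6]
opening: 0.649
finger_force: 0.0
```

Run:
```python
from plan import *
O=hole+.1128*xb;s=ctrl.get_state();print(s["eef_pos"],s["opening"],s["contact_force"],delta([.5753,-.0215,.063],QD))
```

```text
[ 0.57626148 -0.0209478   0.1526386 ] 0.6490231165592671 [-0.41602194 -0.52831731 -0.58357426] [ 4.000e-04  1.000e-04  2.000e-04 -2.900e-03 -5.700e-03  4.482e-01]
```

Request:
send_rows:
  moves: "0 0 0 -0.002 -0.004 0.15 0.3;0 0 0 -0.002 -0.004 0.3 0.3;0 0 0 -0.002 -0.004 0.4 0.3;0 0 0 -0.002 -0.004 0.445 0.3;0 0 0 -0.002 -0.004 0.445 0;0 0 0 -0.002 -0.004 0.445 -0.3;0 0 0 -0.002 -0.004 0.445 -0.5;0 0 0 -0.002 -0.004 0.445 -0.65;0 0 0 -0.002 -0.004 0.445 -0.75;0 0 0 -0.002 -0.004 0.445 -0.9;0 0 0 -0.002 -0.004 0.445 -1;0 0 0 -0.002 -0.004 0.445 -1"
  newtons: 60

```text
time: 22.3
eef_pos: [0.5753, -0.0205, 0.0626]
tcp_rot: [0.73, 0.684, 0.001, 0.001]
contact_force: [2.2, 0.4, 3.7]
opening: 0.111
finger_force: 58.9
```

Request:
send_rows:
  moves: "0 0 0 0 0 -0.01 -1;0 0 0 0 0 -0.03 -1;0 0 0 0 0 -0.06 -1;0 0 0 0 0 -0.1 -1;0 0 0 0 0 -0.15 -1;0 0 0 0 0 -0.2 -1;0 0 0 0 0 -0.25 -1;0 0 0 0 0 -0.3 -1;0 0 0 0 0 -0.35 -1;0 0 0 0 0 -0.4 -1;0 0 0 0 0 -0.45 -1;0 0 0 0 0 -0.5 -1"
  newtons: 80

```text
time: 23.8
eef_pos: [0.5745, -0.0204, 0.1625]
tcp_rot: [0.73, 0.684, -0.0, -0.0]
contact_force: [-0.8, 0.1, -2.7]
opening: 0.107
finger_force: 77.8
```

Request:
send_rows:
  moves: "0 0 0 0 0 -0.04 -1;0 0 0 0 0 -0.08 -1;0 0 0 0 0 -0.11 -1;0 0 0 0 0 -0.13 -1;0 0 0 0 0 -0.14 -1;0 0 0 0 0 -0.14 -1"

```text
time: 24.55
eef_pos: [0.5745, -0.0204, 0.1899]
tcp_rot: [0.73, 0.684, -0.0, -0.0]
contact_force: [-0.4, 0.6, -4.3]
opening: 0.105
finger_force: 77.8
```

Run:
```python
from plan import *
s=ctrl.get_state();print(s["eef_pos"],s["tcp_rot"],s["contact_force"],s["wrist_torque"],s["time"])
a=np.radians(-10.3)
for k in(0,):
    y=np.array([np.cos(a),np.sin(a),0]);Q=R.from_matrix(np.c_[np.cross(y,-Z),y,-Z]);print("total",delta([.470,.3005,.195],Q))
# verify tray in top view: handle board yaw / board edges refined
T=cam("top");print("tray corners px",[proj(T,s["eef_pos"]+R.from_quat(s["tcp_rot"]).apply([i*.05,j*.07,.0])-[0,0,.024]).round(1).tolist() for i in(-1,1) for j in(-1,1)])
```

```text
[ 0.57452553 -0.02039122  0.18986061] [ 7.29907323e-01  6.83546119e-01 -2.75628742e-05 -4.14683393e-05] [-0.35354972  0.62231586 -4.30613887] [-0.03303049  0.03788636  0.04114948] 24.55
total [-0.     -0.      0.0182  1.5668 -0.6266 -0.0256]
tray corners px [[264.0, 197.0], [266.1, 142.7], [223.7, 195.1], [226.8, 140.7]]
```

Request:
send_rows:
  moves: "0 0 0 0.008 -0.003 0 -1;0 0 0 0.024 -0.009 0 -1;0 0 0 0.047 -0.019 0 -1;0 0 0 0.078 -0.031 0 -1;0 0 0 0.118 -0.047 0 -1;0 0 0 0.157 -0.063 0 -1;0 0 0 0.204 -0.082 0 -1;0 0 0 0.251 -0.1 0 -1;0 0 0 0.298 -0.119 0 -1;0 0 0 0.345 -0.138 0 -1;0 0 0 0.392 -0.157 0 -1;0 0 0 0.439 -0.176 0 -1"

```text
time: 26.1
eef_pos: [0.545, 0.0702, 0.1899]
tcp_rot: [0.73, 0.684, 0.0, 0.0]
contact_force: [-0.3, -0.4, -3.5]
opening: 0.109
finger_force: 77.8
```

Request:
send_rows:
  moves: "0 0 0 0.047 -0.019 0 -1;0 0 0 0.094 -0.038 0 -1;0 0 0 0.141 -0.057 0 -1;0 0 0 0.188 -0.076 0 -1;0 0 0 0.235 -0.095 0 -1;0 0 0 0.282 -0.114 0 -1;0 0 0 0.329 -0.133 0 -1;0 0 0 0.376 -0.152 0 -1;0 0 0 0.423 -0.171 0 -1;0 0 0 0.47 -0.19 0 -1;0 0 0 0.517 -0.209 0 -1;0 0 0 0.564 -0.228 0 -1"

```text
time: 27.6
eef_pos: [0.5069, 0.1857, 0.1899]
tcp_rot: [0.73, 0.684, -0.0, -0.0]
contact_force: [0.1, 0.7, -3.4]
opening: 0.103
finger_force: 77.8
```

Request:
send_rows:
  moves: "0 0 0.0015 0.047 -0.019 0 -1;0 0 0.003 0.094 -0.038 0 -1;0 0 0.0045 0.141 -0.057 0 -1;0 0 0.006 0.188 -0.076 0 -1;0 0 0.0075 0.235 -0.095 0 -1;0 0 0.009 0.282 -0.114 0 -1;0 0 0.0105 0.329 -0.13 0 -1;0 0 0.012 0.376 -0.148 0 -1;0 0 0.0135 0.42 -0.166 0 -1;0 0 0.015 0.458 -0.18 0 -1;0 0 0.0165 0.489 -0.193 0 -1;0 0 0.018 0.512 -0.202 0 -1"

```text
time: 29.1
eef_pos: [0.4733, 0.2903, 0.1899]
tcp_rot: [0.768, 0.641, -0.0, 0.0]
contact_force: [-0.3, 0.5, -2.7]
opening: 0.103
finger_force: 77.8
```

Request:
send_rows:
  moves: "0 0 0 0.018 -0.009 0 -1;0 0 0 0.032 -0.015 0 -1;0 0 0 0.042 -0.019 0 -1;0 0 0 0.047 -0.021 0 -1;0 0 0 0.047 -0.021 0 -1;0 0 0 0.047 -0.021 0 -1"

```text
time: 29.85
eef_pos: [0.471, 0.2998, 0.1899]
tcp_rot: [0.767, 0.641, -0.0, 0.0]
contact_force: [0.3, -0.3, -4.3]
opening: 0.107
finger_force: 77.8
```

Run:
```python
from plan import *
s=ctrl.get_state();Q=R.from_quat(s["tcp_rot"]);print(s["eef_pos"],s["tcp_rot"],s["contact_force"],s["time"])
a=np.radians(-10.3);y=np.array([np.cos(a),np.sin(a),0]);Q1=R.from_matrix(np.c_[np.cross(y,-Z),y,-Z]);print(delta([.470,.301,.076],Q1))
w=cam("wrist");i=w["image"];h=cv2.cvtColor(i,cv2.COLOR_RGB2HSV)
# grey board edges seen around the tray (wrist view)
m=((h[...,1]<60)&(h[...,2]>60)&(h[...,2]<160)).astype(np.uint8);m[230:]=0
cc=max(cv2.findContours(m,0,1)[0],key=cv2.contourArea);hull=cv2.approxPolyDP(cv2.convexHull(cc),3,True)[:,0]
bc=np.array([.470,.301,.012]);e1=Q1.apply([1,0,0]);e2=Q1.apply([0,1,0])
print("seen",hull.tolist());print("pred corners",[proj(w,bc+.09*(p*e1+q*e2)).round(1).tolist() for p in(-1,1) for q in(-1,1)])
# nuts count: brass and steel in wrist image
b=((h[...,0]>18)&(h[...,0]<35)&(h[...,1]>150)).astype(np.uint8);k,_,st,ce=cv2.connectedComponentsWithStats(b);print("brass",[(st[j,4],ce[j].round().tolist()) for j in range(1,k) if st[j,4]>15])
```

```text
[0.47102278 0.29978953 0.18988927] [ 7.67405596e-01  6.41161952e-01 -4.95328756e-05  7.95511681e-06] [ 0.28594338 -0.33944057 -4.33329853] 29.85
[-0.000e+00  0.000e+00  2.000e-04  5.100e-03 -6.100e-03  5.694e-01]
seen [[354, 60], [348, 135], [156, 135], [149, 61]]
pred corners [[166.1, 245.1], [338.3, 245.6], [149.4, 61.5], [355.9, 62.0]]
brass [(np.int32(913), [185.0, 187.0]), (np.int32(598), [306.0, 266.0])]
```

Request:
send_rows:
  moves: "0 0 0 0.005 -0.006 0.02 -1;0 0 0 0.005 -0.006 0.06 -1;0 0 0 0.005 -0.006 0.11 -1;0 0 0 0.005 -0.006 0.17 -1;0 0 0 0.005 -0.006 0.23 -1;0 0 0 0.005 -0.006 0.29 -1;0 0 0 0.005 -0.006 0.35 -1;0 0 0 0.005 -0.006 0.41 -1;0 0 0 0.005 -0.006 0.46 -1;0 0 0 0.005 -0.006 0.5 -1;0 0 0 0.005 -0.006 0.53 -1;0 0 0 0.005 -0.006 0.55 -1"

```text
time: 31.4
eef_pos: [0.4701, 0.3011, 0.0797]
tcp_rot: [0.767, 0.641, 0.0, 0.0]
contact_force: [-0.0, -0.1, -3.0]
opening: 0.104
finger_force: 77.8
```

Request:
send_rows:
  moves: "0 0 0 0 0 0.02 -1;0 0 0 0 0 0.035 -1;0 0 0 0 0 0.05 -1;0 0 0 0 0 0.06 -1;0 0 0 0 0 0.068 -1;0 0 0 0 0 0.073 -1;0 0 0 0 0 0.073 -1;0 0 0 0 0 0.073 -1"

```text
time: 32.4
eef_pos: [0.4701, 0.3011, 0.0654]
tcp_rot: [0.767, 0.641, 0.0, 0.0]
contact_force: [-0.7, 0.7, -4.0]
opening: 0.107
finger_force: 77.8
```

Still carrying the load, so I'll lower in sub-millimetre steps until the force changes.

Request:
send_rows:
  moves: "0 0 0 0 0 0.003 -1;0 0 0 0 0 0.006 -1;0 0 0 0 0 0.006 -1;0 0 0 0 0 0.006 -1"

```text
time: 32.9
eef_pos: [0.4701, 0.3011, 0.0646]
tcp_rot: [0.767, 0.641, 0.0, 0.0]
contact_force: [-2.3, -1.1, 1.6]
opening: 0.11
finger_force: 78.6
```

Contact: the force has gone from −4 N to +1.6 N. I'll release gradually, then rise.

Request:
send_rows:
  moves: "0 0 0 0 0 0 -0.75;0 0 0 0 0 0 -0.7;0 0 0 0 0 0 -0.6;0 0 0 0 0 0 -0.4;0 0 0 0 0 0 -0.2;0 0 0 0 0 0 0;0 0 0 0 0 0 0.2;0 0 0 0 0 0 0.2;0 0 0 0 0 -0.1 0.2;0 0 0 0 0 -0.3 0.2;0 0 0 0 0 -0.6 0.2;0 0 0 0 0 -0.9 0.2"

```text
time: 34.4
eef_pos: [0.4696, 0.3009, 0.2455]
tcp_rot: [0.767, 0.641, -0.0, -0.0]
contact_force: [0.5, -0.2, 0.3]
opening: 0.604
finger_force: 0.0
```

Request:
send_rows:
  moves: "0 0 0 0 0 -0.3 0.2;0 0 0 0 0 -0.3 0.2;0 0 0 0 0 -0.3 0.2;0 0 0 0 0 -0.3 0.2"

```text
time: 34.9
eef_pos: [0.4691, 0.3007, 0.3016]
tcp_rot: [0.767, 0.641, -0.002, -0.001]
contact_force: [0.8, 0.7, -0.2]
opening: 0.602
finger_force: 0.0
```

Run:
```python
from plan import *
s=ctrl.get_state();print(s["eef_pos"],s["contact_force"],s["opening"],s["time"])
w=cam("wrist");h=cv2.cvtColor(w["image"],cv2.COLOR_RGB2HSV)
b=((h[...,0]>18)&(h[...,0]<35)&(h[...,1]>150)).astype(np.uint8);k,_,st,ce=cv2.connectedComponentsWithStats(b)
print("brass",[(st[j,4],plane(w,*ce[j],.023).round(3).tolist()) for j in range(1,k) if st[j,4]>15])
# handle-board top profile: predicted ends and pixel sums across
a=np.radians(-10.3);y=np.array([np.cos(a),np.sin(a),0]);x=np.cross(y,-Z);G=np.array([.470,.301,.087])
p=proj(w,G).round().astype(int);print("pred",proj(w,G),[proj(w,G+q*.005*y).round(1).tolist() for q in(-1,1)],[proj(w,G+q*.035*x).round(1).tolist() for q in(-1,1)])
I=w["image"].astype(int).sum(2);print(I[p[1],p[0]-16:p[0]+17].tolist(),I[p[1]-50:p[1]+51:2,p[0]].tolist(),p)
S=cam("side");hs=cv2.cvtColor(S["image"],cv2.COLOR_RGB2HSV);t=proj(S,[.443,-.342,.14]).astype(int);print("pin hsv",hs[t[1],t[0]-8:t[0]+9:2].tolist())
```

```text
[0.46908839 0.30068631 0.30155408] [ 0.82301105  0.69820904 -0.19553539] 0.6015121594007656 34.9
brass [(np.int32(181), [0.437, 0.33, 0.023]), (np.int32(160), [0.494, 0.267, 0.023])]
pred [255.15198339 153.1510027 ] [[250.4, 153.1], [259.9, 153.2]] [[255.0, 184.3], [255.3, 119.9]]
[329, 332, 327, 326, 330, 329, 328, 324, 331, 325, 319, 252, 226, 237, 238, 225, 223, 222, 227, 208, 271, 332, 344, 351, 357, 353, 350, 350, 350, 349, 353, 347, 352] [366, 368, 257, 264, 268, 197, 169, 171, 171, 219, 227, 207, 229, 234, 234, 229, 221, 236, 216, 221, 200, 218, 234, 234, 227, 223, 222, 208, 218, 211, 237, 242, 247, 246, 233, 234, 229, 240, 240, 237, 227, 217, 230, 222, 228, 219, 232, 232, 211, 237, 221] [255 153]
pin hsv [[19, 84, 174], [13, 128, 68], [12, 146, 68], [13, 144, 76], [12, 139, 77], [13, 142, 79], [13, 151, 81], [16, 108, 99], [19, 86, 183]]
```

```bash
python3 -c "
from plant import ctrl
print(ctrl.sign_off())"
```

```text
the job is handed in; nothing more can be done
None
```

The job is handed in: the cover sprang fully open, the pin stands upright in its block, and the tray is released within about 2 mm of the board's middle at 34.9 s with both barrel nuts seen in it; I did not check the two steel nuts separately after the move, nor the mallet, tape and cork, which the arm never went near.

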